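# Push the heel block through the guides to the stop

### The arm

A 6-joint arm with a two-finger parallel gripper is mounted at the origin on the work surface. World frame = base frame: x ahead of the robot, y to its left, z up, the work surface at z = 0. Lengths are in m, angles in rad, forces in N, time in s.
With the tool pointing down it reaches from about 0.275 to 0.75 m from the base axis. Payload 10.2 kg.
Tool frame: the origin (TCP) lies midway between the tips of the shut fingers; the grasp point (between the pads) lies 19 mm behind it; z points along the fingers, y is the direction in which the jaws open and shut (so a half turn about z gives the same grasp; the last joint's range is limited). The gripper opens to 85 mm and grips with 20 to 120 N. Pads are 22 mm wide; open, the fingers measure 114 mm over their backs; the gripper's body (76 mm by 85 mm) begins 54 mm behind the grasp point. The pads swing forward as they close: fully open they stand 13 mm farther back than shut.
Start: joints at [-1.374, 0.313, 1.498, -0, 1.331, -0.223], TCP at [0.214, -0.479, 0.231] pointing down, gripper open.
Joint ranges: [-2.94, 2.94], [-0.97, 2.17], [0.19, 2.56], [-1.23, 4.37], [0.02, 3.11], [-2.88, 2.88]. Speed limits (rad/s): [2.39, 2.39, 3.01, 3.14, 3.14, 3.14].

### API

Orientations are given as a rotation vector (axis times angle).
In Python, from rig import arm gives the robot as it stands. The module is installed in compiled form; this text tells all that it offers.
- The arm moves only by the tool arm_command, never from a script. Its argument "deltas" is a list of rows, each an object with "slide": the shift along the tool's x, y, z in cm, a list of three; "yaw": the turn about the tool's z in rad; "hand": the opening, from 0 (shut) to 1 (fully open). A call has 1 to 20 rows; each row is the pose to reach, as a shift and turn from the pose commanded when the call began, along the tool's axes at that moment; what a row does not reach only later rows make up. A row lasts 1/8 s, in which the tool goes at most 62.5 mm and 10.7 degrees, less where a joint would pass 70% of its speed; a pose out of reach is approached as far as the arm can. A call with a gripper value outside its range is refused whole. The fingers move at their own pace and stop on an object; "grip_force" is the grip in N (left out, the last holds). Time passes only in rows, so rows that repeat a pose let the fingers close. It gives the time, the measured TCP pose, the force and the opening at its end, in the units of the state.
- arm.observe(): the state, without advancing time (a new reading comes with each control period).
- arm.capture(name): name is "scene" or "top"; returns a dict with "frame" (480x640x3 uint8, red, green, blue), "z_map" (480x640 float32, m along the optical axis (not along the pixel's ray), 0 where there is no reading), "mtx" (3x3 intrinsics, pixels), "dist" ([k1, k2, p1, p2, k3] as OpenCV has them; the pictures are not rectified), "R" (3x3) and "t" (3): a world point X has camera coordinates R X + t. Camera axes: x right, y down, z forward; pixel columns grow to the right and rows downward; lengths in m; the calibration is good to about 2 mm. A picture is of the moment at which its call begins.
- arm.hand_in(): hands the job in, once; it reports no verdict.
The state is a dict: "clock": time; "q": joint angles; "qvel": joint speeds; "joint_torque": joint torques, N m; "eef_pos": TCP position; "eef_rot": TCP orientation; "ft_force": force on the tool from outside, world axes, zero at the start; "ft_torque": the same for the moment, N m; "finger_gap": finger opening in m.
Only numpy, scipy, OpenCV 4.12 (cv2) and the standard library are available. Lean on these libraries where they do the work, as an engineer would, in place of code of your own. Each camera call takes 0.05 s, during which the arm holds its last target. There are 200 camera calls.

### The job

Push the loose D-shaped wooden heel block along the bench, round nose first, through the narrow gap between the two steel guide blocks and on until its nose rests against the steel back stop behind them, pointing straight at the stop. Only push it with the fingers: do not grip it, lift it or tip it, and leave the other things on the bench where they are.

Things in the scene. Friction and masses are not known exactly. Their poses are not given: they have to be found in the camera images.
- heel: the loose heel block: light wood, D-shaped seen from above, lying flat; 80 mm long (x), 62 wide (y), 34 high, 90-180 g. Origin: centre of its underside. +x points to the round nose (half circle, radius 31, centred 9 ahead of the origin). Flat back face 40 behind the origin; flat side faces at y = +-31, from x = -40 to 9. Starts right of the jig, up to 0.7 rad and 200 mm off the lane
- heel_nose (a point): foremost point of the heel block's round nose, half-way up: 40 mm ahead of the block's origin, 17 above the bench
- jig: fixed dark steel jig on the bench. Origin: on the bench, middle of the gap between its two guide blocks. +x runs along the lane through the gap to the back stop (world +y within 0.25 rad). Guide blocks: x -20 to 20 mm, 36 wide, 38 high, inner faces at y = +-35 (gap 70). Back stop: bar across the lane, 100 wide, 38 high, face at x = 110. Bare bench between
- offcut: bystander: plain rectangular offcut of the same wood, 90 x 50 x 30, lying beside the jig on the side away from the robot
- lift_a: bystander: small thin D-shaped wooden heel lift, 52 x 42 x 18, lying beside the jig on the robot's side
- lift_b: bystander: small thin D-shaped cork heel lift, 52 x 42 x 18, next to the wooden lift (the two may be swapped)
- last: bystander: wooden shoe last (foot form), about 220 long, 80 wide, 130 high, left of the jig
- glue: bystander: white glue jar with black cap, 72 in diameter, 110 high, on the left
- pot: bystander: white pencil pot, 72 in diameter, 90 high (pencils to 140), on the left near the robot
- hammer: bystander: hammer lying on the bench on the right, along x
- weight: bystander: brass knob weight, 60 in diameter, 68 high, beyond the lane towards the far edge
Things that resemble listed ones, but are neither listed nor needed, are in the scene too. What is shaped like the heel but black or red is not meant. Of the things shaped like the jig, the steel one is meant.

How it is judged:
On the way, in this order (a step that is already met when the one before it is completed fails the run):
1. the block is in the gap between the guides, nose first and straight, its back still outside (x of heel_nose in the frame of jig between 0 and 0.06 m and y of heel in the frame of jig between -0.02 and 0.02 m and y of heel_nose in the frame of jig between -0.012 and 0.012 m and height (world z) of heel below 0.004 m), for 0.05 s.
2. the block is through the gap with its nose against the stop (x of heel_nose in the frame of jig above 0.104 m and y of heel_nose in the frame of jig between -0.025 and 0.025 m and y of heel in the frame of jig between -0.02 and 0.02 m and angle between the x axis of heel and the x axis of jig, either way round below 0.3 rad and height (world z) of heel below 0.004 m and angle between heel's own z axis and vertical below 0.06 rad), for 0.2 s.
At the end, for the whole second after the job is handed in: The block lies flat and at rest beyond the guides, its nose against the back stop (within 6 mm), within 20 mm of the lane's middle (nose within 25 mm) and pointing along the lane within 0.3 rad; it got there through the gap (all of step 2 and linear speed of heel below 0.01 m/s and angular speed of heel below 0.1 rad/s); the robot touches nothing.
It fails at once if the block is lifted (more than 8 mm) or tipped (more than 0.2 rad) (height (world z) of heel above 0.008 m or angle between heel's own z axis and vertical above 0.2 rad).
It fails at once if the block is gripped between the fingers (contact force between the fingers and heel above 0.5 N and x of the grasp point in the frame of heel between -0.034 and 0.034 m and y of the grasp point in the frame of heel between -0.025 and 0.025 m and z of the grasp point in the frame of heel below 0.046 m).
It fails at once if another thing on the bench is moved more than 15 mm (distance of any of offcut, lift_a, lift_b, last, glue, pot, hammer, weight from where it was at the start of the episode above 0.015 m).
It also fails if it takes over 72 s, if anything falls off the work surface, if the arm or the gripper's body presses on something with over 40 N, if the wrist force passes 120 N, or if a joint passes its speed limit or range.

## Working session

There is one attempt and no reset: what is moved stays moved. The work goes in short steps, Python scripts to look and compute and a tool call to move; the robot and the scene stay as the last step left them, time stands still between calls to the robot, and variables do not carry over. Pictures are saved under pics/ and viewed, about 8 in all and at most 12, crops included, and the job is handed in when it is done.

Besides the shell and the picture viewer there is one more tool, called after "Call:" by a JSON object that holds its "method" and its "body", one argument or row to a line. arm_command: Moves the arm, as the interface text tells. Its arguments: {"type":"object","properties":{"deltas":{"type":"array","items":{"type":"object","properties":{"slide":{"type":"array","items":{"type":"number"}},"yaw":{"type":"number"},"hand":{"type":"number"}}}},"grip_force":{"type":"number"}},"required":["deltas"]}

```bash
mkdir -p pics; python3 - <<'E'
from rig import arm
import cv2,numpy as np
s=arm.observe();print({k:np.round(v,3) for k,v in s.items()})
for n in("top","scene"):
    c=arm.capture(n);cv2.imwrite(f"pics/{n}0.png",c["frame"][...,::-1]);np.savez(f"{n}0.npz",**c)
    print(n,c["mtx"].round(1),c["R"].round(3),c["t"],c["dist"])
E
```

```text
{'clock': np.float64(0.0), 'q': array([-1.374,  0.313,  1.498,  0.   ,  1.331, -0.223]), 'qvel': array([ 0.001,  0.001, -0.   , -0.   , -0.   ,  0.001]), 'joint_torque': array([ 0.0000e+00, -4.1227e+01, -2.5974e+01, -0.0000e+00,  4.0000e-03,
        0.0000e+00]), 'eef_pos': array([ 0.214, -0.479,  0.231]), 'eef_rot': array([-3.071, -0.654, -0.   ]), 'ft_force': array([-1.044, -0.092,  0.726]), 'ft_torque': array([ 0.023, -0.027,  0.004]), 'finger_gap': np.float64(0.085)}
top [[502.1   0.  323.8]
 [  0.  502.1 239.1]
 [  0.    0.    1. ]] [[ 0.019 -1.     0.002]
 [-0.985 -0.019 -0.174]
 [ 0.174  0.001 -0.985]] [-0.02509691  0.52642488  1.28999255] [-0.13346567  0.          0.          0.          0.        ]
scene [[514.7   0.  325.1]
 [  0.  514.7 241.7]
 [  0.    0.    1. ]] [[-0.032  0.999 -0.001]
 [ 0.799  0.025 -0.601]
 [-0.6   -0.02  -0.8  ]] [ 0.01731032 -0.38634561  1.51311906] [-0.00372105  0.          0.          0.          0.        ]
```

View pics/top0.png

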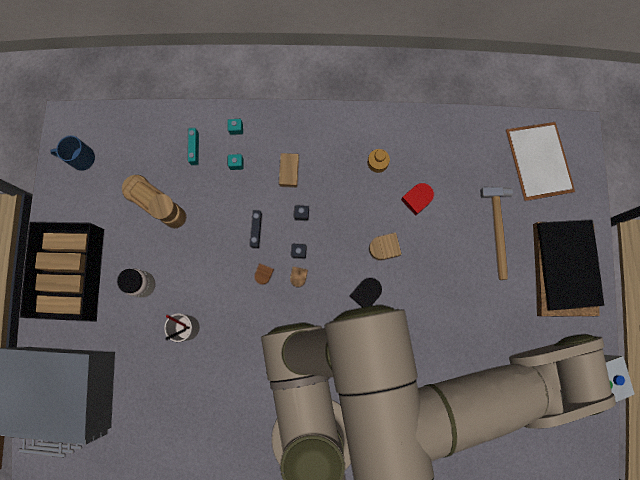

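View pics/scene0.png

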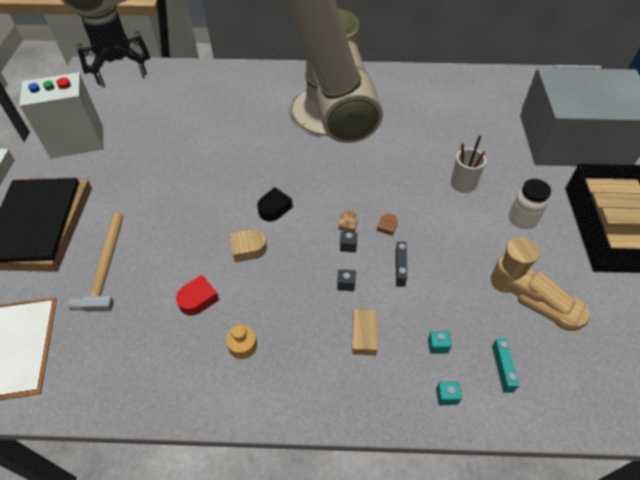

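Top view: the steel jig has its guides at (301,212) and (299,250) and its stop at (256,229); the teal set at (190–235,125–160) is the decoy. Heel candidates are light wood (385,246), red (418,198) and black (367,291). The wood one fits by colour and size, since the lifts at (263,273) and (299,276) are smaller. I'll measure it and confirm in a crop.

```bash
cat > h.py <<'E'
import cv2,numpy as np
from scipy.optimize import least_squares
def world(c):
    h,w=c["z_map"].shape
    uv=np.stack(np.meshgrid(np.arange(w),np.arange(h)),-1).reshape(-1,1,2).astype(np.float64)
    n=cv2.undistortPoints(uv,c["mtx"],c["dist"]).reshape(h,w,2)
    z=c["z_map"][...,None]
    return (np.concatenate([n*z,z],-1)-c["t"])@c["R"]
def comps(P,lo,hi,box):
    x0,x1,y0,y1=box
    m=((P[...,2]>lo)&(P[...,2]<hi)&(P[...,0]>x0)&(P[...,0]<x1)&(P[...,1]>y0)&(P[...,1]<y1)).astype(np.uint8)
    n,l,st,ce=cv2.connectedComponentsWithStats(m)
    return [(P[l==i],ce[i]) for i in range(1,n) if st[i,4]>40]
def heel_fit(pts,yaw0):
    """fit D outline: points on top; sdf of D; max overlap of rendered footprint"""
    xy=pts[:,:2]; hull=cv2.convexHull(xy.astype(np.float32)).reshape(-1,2)
    d=np.linspace(0,1,8)[:-1,None]
    hp=np.concatenate([a+(b-a)*d for a,b in zip(hull,np.roll(hull,-1,0))])
    a=np.linspace(-np.pi/2,np.pi/2,31)
    D=np.concatenate([np.c_[.009+.031*np.cos(a),.031*np.sin(a)],[[-.04,.031],[-.04,-.031]]]).astype(np.float32)*1000
    def f(p):
        c,s=np.cos(p[2]),np.sin(p[2]); q=(hp-p[:2])@np.array([[c,-s],[s,c]])*1000
        return [cv2.pointPolygonTest(D,(float(x),float(y)),True)-p[3]*1000 for x,y in q]
    r=least_squares(f,[*xy.mean(0),yaw0,0],x_scale=[.01,.01,.1,.01],diff_step=1e-3,loss="soft_l1")
    return r.x,np.sqrt(np.mean(r.fun**2))
E
python3 - <<'E'
from h import *
for n in("top","scene"):
    c=np.load(n+"0.npz");P=world(c)
    print(n,"bench z",np.median(P[150:300,320:360,2]) if n=="top" else np.median(P[300:320,270:320,2]))
    for p,ce in comps(P,.012,.06,(.25,.7,-.3,.3)):
        r=cv2.minAreaRect((p[:,:2]*1000).astype(np.float32))
        print(ce.round(),len(p),"z",np.percentile(p[:,2],[50,95]).round(3),"rect",np.round(r[0],1),np.round(r[1],1),round(r[2],1),c["frame"][int(ce[1]),int(ce[0])])
        t=p[p[:,2]>.029]
        if 100<len(t) and -.2<p[:,1].mean()<-.05: print("   fit",*[heel_fit(t,y0) for y0 in(1.4,)])
c=np.load("top0.npz")["frame"][185:310,235:425,::-1];cv2.imwrite("pics/crop.png",cv2.resize(c,None,fx=4,fy=4))
E
```

```text
top bench z 0.0004815139156550685
[288. 182.] 153 z [0.029 0.034] rect [689.8  89.5] [50.8 20.4] 89.9 [128 103  75]
[417. 198.] 567 z [0.034 0.039] rect [ 653.8 -276.3] [62.6 78.4] 41.3 [149  26  27]
[301. 213.] 214 z [0.038 0.044] rect [602.6  48.6] [40.  36.8] 85.3 [103 107 110]
[255. 229.] 349 z [0.038 0.044] rect [555.3 172.2] [ 22.9 102. ] 87.6 [41 46 52]
[385. 247.] 658 z [0.034 0.038] rect [ 511.3 -177. ] [62.7 80.6] 13.9 [133 108  78]
   fit (array([ 5.11424136e-01, -1.77138502e-01,  1.80739945e+00,  3.02361733e-04]), np.float64(0.5496575148842651))
[298. 251.] 214 z [0.038 0.044] rect [497.1  52.8] [39.4 36.8] 89.2 [113 118 126]
[262. 274.] 261 z [0.018 0.023] rect [432.2 149. ] [42.4 48.9] 68.7 [92 61 35]
[298. 276.] 266 z [0.018 0.023] rect [427.   53.3] [41.7 50.7] 79.8 [139 107  81]
[367. 292.] 616 z [0.034 0.039] rect [ 390.2 -132.8] [60.6 79.3] 50.1 [27 24 25]
   fit (array([ 3.87769441e-01, -1.29157484e-01,  2.41454931e+00,  1.53425068e-03]), np.float64(3.1563214688999444))
scene bench z 0.0018878885433507922
[274. 204.] 783 z [0.035 0.038] rect [ 390.4 -133.5] [65. 8
[... 206 characters left out ...]
8 136  97]
[388. 223.] 295 z [0.019 0.022] rect [432.2 148.7] [42.1 53.8] 70.4 [138  96  62]
[248. 244.] 891 z [0.035 0.038] rect [ 512.4 -176.6] [66.5 79.9] 14.0 [189 159 113]
   fit (array([ 5.12634856e-01, -1.76917679e-01,  1.80744742e+00, -1.38241614e-04]), np.float64(0.8181215657521548))
[349. 241.] 325 z [0.038 0.044] rect [497.5  53.6] [40.3 40.7] 84.0 [63 68 75]
[401. 263.] 482 z [0.039 0.044] rect [555.7 171.2] [ 22.9 104.4] 88.8 [68 73 78]
[346. 279.] 359 z [0.038 0.044] rect [603.4  48.9] [40.  38.1] 86.9 [109 113 115]
[198. 295.] 978 z [0.035 0.038] rect [ 655.9 -275.5] [64.8 79. ] 42.1 [199  46  43]
[365. 313.] 191 z [0.031 0.034] rect [690.   88.4] [19.9 49.8] 0.0 [175 147 104]
```

View pics/crop.png

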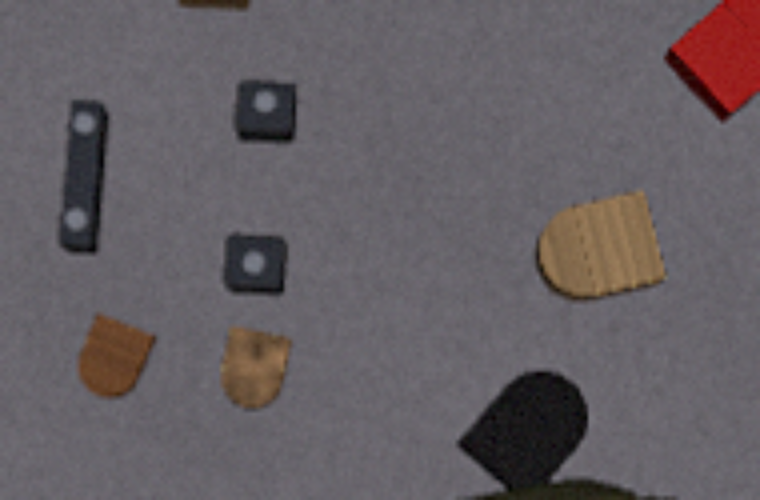

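The crop confirms the light-wood D at crop (600,245), nose left, and the dark steel jig. Both cameras agree:
- Jig origin is about (0.550, 0.051), yaw 1.528.
- Heel in the jig frame is x −0.2295, y +0.029, yaw +0.28.

Plan: with the fingers slightly open as a flat two-point pusher, push the heel's robot-side face until it is aligned and centred. Then push on its back face.

```bash
cat >> h.py <<'E'
from scipy.spatial.transform import Rotation as Ro
J=np.array([.550,.051]);JY=1.528
U=np.array([np.cos(JY),np.sin(JY)]);V=np.array([-U[1],U[0]])
def tojig(p): d=np.asarray(p)[:2]-J; return d@U,d@V
def go(s,x,y,z,yawx):
    """slide (cm) and yaw for TCP at jig x,y, world z, tool x at jig-relative yaw"""
    R=Ro.from_rotvec(s["eef_rot"]).as_matrix()
    w=np.r_[J+x*U+y*V,z]
    cur=np.arctan2(R[1,0],R[0,0]); dy=(yawx+JY-cur+np.pi)%(2*np.pi)-np.pi
    return ((w-s["eef_pos"])@R*100).round(2),round(-dy,3)
def heel(arm,names=("top","scene"),y0=1.55,box=(.35,.68,-.35,.16)):
    for n in names:
        c=arm.capture(n);P=world(c)
        hsv=cv2.cvtColor(c["frame"],cv2.COLOR_RGB2HSV)
        P[(hsv[...,1]<60)|(hsv[...,0]<10)|(hsv[...,0]>25)]=np.nan
        for p,ce in comps(P,.029,.045,box):
            if len(p)<250: continue
            f,r=heel_fit(p,y0);o=tojig(f);nz=tojig(f[:2]+.04*np.array([np.cos(f[2]),np.sin(f[2])]))
            print(n,len(p),"o",np.round(o,4),"nose",np.round(nz,4),"yaw",round(f[2]-JY,3),"off",round(f[3],4),"rms",round(r,2))
E
python3 - <<'E'
from h import *
from rig import arm
s=arm.observe()
for a in [(-.242,.085,.15,-np.pi/2),(-.242,.085,.009,-np.pi/2),(-.242,.042,.009,-np.pi/2)]: print(go(s,*a))
heel(arm)
E
```

```text
(array([ 33.89, -16.85,   8.11]), np.float64(0.463))
(array([ 33.89, -16.83,  22.21]), np.float64(0.463))
(array([ 37.74, -14.91,  22.21]), np.float64(0.463))
top 597 o [-0.2295  0.0288] nose [-0.1911  0.0401] yaw 0.287 off 0.0005 rms 0.61
scene 720 o [-0.2298  0.0274] nose [-0.1921  0.0409] yaw 0.346 off 0.0003 rms 0.94
```

Call:
{"method": "arm_command", "body": {
  "deltas": [
    {"slide":[5,-2.5,1],"yaw":0.07,"hand":0.35},
    {"slide":[10,-5,2],"yaw":0.14,"hand":0.35},
    {"slide":[15,-7.5,3.5],"yaw":0.21,"hand":0.35},
    {"slide":[20,-10,5],"yaw":0.28,"hand":0.35},
    {"slide":[25,-12.5,6],"yaw":0.35,"hand":0.35},
    {"slide":[30,-15,7],"yaw":0.42,"hand":0.35},
    {"slide":[33.9,-16.8,8],"yaw":0.463,"hand":0.35},
    {"slide":[33.9,-16.8,8],"yaw":0.463,"hand":0.35},
    {"slide":[33.9,-16.8,8],"yaw":0.463,"hand":0.35},
    {"slide":[33.9,-16.8,8],"yaw":0.463,"hand":0.35}
  ]
}}

```text
clock: 1.45
eef_pos: [0.4547, -0.1887, 0.1515]
eef_rot: [3.14, -0.07, 0.0]
ft_force: [0.2, -0.3, -1.0]
finger_gap: 0.03
```

```bash
python3 - <<'E'
from h import *
from rig import arm
s=arm.observe();print(s["eef_pos"],s["finger_gap"],s["ft_force"],s["q"].round(2),s["clock"])
for a in [(-.242,.085,.012,-np.pi/2),(-.242,.042,.012,-np.pi/2)]: print(go(s,*a))
c=arm.capture("scene");cv2.imwrite("pics/s1.png",cv2.resize(c["frame"][100:340,140:460,::-1],None,fx=2,fy=2))
E
```

```text
[ 0.45465657 -0.18872417  0.15153455] 0.0300267406563748 [ 0.24256377 -0.28991788 -0.95776912] [-0.63  0.32  1.71 -0.    1.11  0.98] 1.45
(array([-0.  , -0.16, 13.95]), np.float64(-0.002))
(array([ 4.3 , -0.17, 13.95]), np.float64(-0.002))
```

View pics/s1.png

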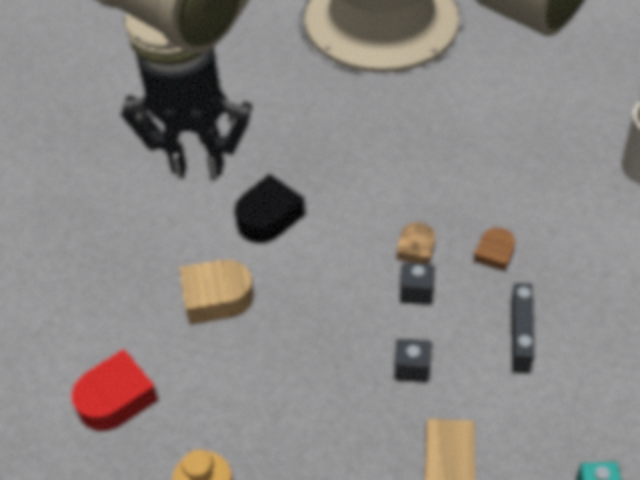

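The scene crop shows the fingers at (195,165) pointing down, clear of the black decoy at (270,210). The heel is at (218,290). I'll descend and push sideways.

Call:
{"method": "arm_command", "body": {
  "deltas": [
    {"slide":[0,-0.2,5]},
    {"slide":[0,-0.2,9]},
    {"slide":[0,-0.2,12]},
    {"slide":[0,-0.2,13.9]},
    {"slide":[0,-0.2,13.9]},
    {"slide":[1,-0.2,13.9]},
    {"slide":[1.5,-0.2,13.9]},
    {"slide":[2,-0.2,13.9]},
    {"slide":[2.4,-0.2,13.9]},
    {"slide":[2.8,-0.2,13.9]},
    {"slide":[2.8,-0.2,13.9]}
  ]
}}

```text
validation failed for argument at $.de...
```

```bash
python3 - <<'E'
from h import *
from rig import arm
s=arm.observe();print(tojig(s["eef_pos"]),s["eef_pos"],s["ft_force"])
heel(arm,y0=1.7)
E
```

```text
(np.float64(-0.24357026304876303), np.float64(0.0849798300021658)) [ 0.45467725 -0.18871153  0.15153648] [ 1.01580272 -0.16514657 -1.20844626]
scene 721 o [-0.2293  0.0269] nose [-0.1909  0.038 ] yaw 0.282 off 0.0005 rms 0.91
```

Every row needs all its fields, so I'll resend the rows complete.

Call:
{"method": "arm_command", "body": {
  "deltas": [
    {"slide":[0,-0.2,5],"yaw":0,"hand":0.35},
    {"slide":[0,-0.2,9],"yaw":0,"hand":0.35},
    {"slide":[0,-0.2,12],"yaw":0,"hand":0.35},
    {"slide":[0,-0.2,13.9],"yaw":0,"hand":0.35},
    {"slide":[0,-0.2,13.9],"yaw":0,"hand":0.35},
    {"slide":[1,-0.2,13.9],"yaw":0,"hand":0.35},
    {"slide":[1.5,-0.2,13.9],"yaw":0,"hand":0.35},
    {"slide":[2,-0.2,13.9],"yaw":0,"hand":0.35},
    {"slide":[2.4,-0.2,13.9],"yaw":0,"hand":0.35},
    {"slide":[2.8,-0.2,13.9],"yaw":0,"hand":0.35},
    {"slide":[2.8,-0.2,13.9],"yaw":0,"hand":0.35}
  ]
}}

```text
clock: 2.98
eef_pos: [0.4834, -0.1871, 0.0123]
eef_rot: [3.141, -0.068, 0.001]
ft_force: [1.4, 0.5, 0.5]
finger_gap: 0.03
```

```bash
python3 - <<'E'
from h import *
from rig import arm
s=arm.observe();print(tojig(s["eef_pos"]),s["eef_pos"],s["ft_force"])
heel(arm,y0=1.7)
E
```

```text
(np.float64(-0.24073064779216374), np.float64(0.056355597244216814)) [ 0.48339676 -0.18709915  0.01228909] [1.42732106 0.45426954 0.48535413]
scene 751 o [-0.2327  0.0103] nose [-0.1931  0.016 ] yaw 0.143 off -0.0003 rms 2.16
```

Call:
{"method": "arm_command", "body": {
  "deltas": [
    {"slide":[0.4,0,0],"yaw":0,"hand":0.35},
    {"slide":[0.8,0,0],"yaw":0,"hand":0.35},
    {"slide":[1.1,0,0],"yaw":0,"hand":0.35},
    {"slide":[1.3,0,0],"yaw":0,"hand":0.35},
    {"slide":[1.3,0,0],"yaw":0,"hand":0.35}
  ]
}}

```text
clock: 3.7
eef_pos: [0.4963, -0.1876, 0.0123]
eef_rot: [3.141, -0.068, 0.0]
ft_force: [-0.5, 0.5, 0.4]
finger_gap: 0.03
```

```bash
python3 - <<'E'
from h import *
from rig import arm
s=arm.observe();print(tojig(s["eef_pos"]),s["eef_pos"],s["ft_force"])
heel(arm,y0=1.6)
c=arm.capture("scene");cv2.imwrite("pics/s2.png",cv2.resize(c["frame"][140:340,180:440,::-1],None,fx=3,fy=3))
E
```

```text
(np.float64(-0.24072837058008945), np.float64(0.04344417453487839)) [ 0.49629646 -0.18764927  0.01230435] [-0.54946836  0.46406838  0.39451708]
scene 768 o [-0.234  -0.0017] nose [-0.1942  0.003 ] yaw 0.119 off 0.0003 rms 2.13
```

View pics/s2.png

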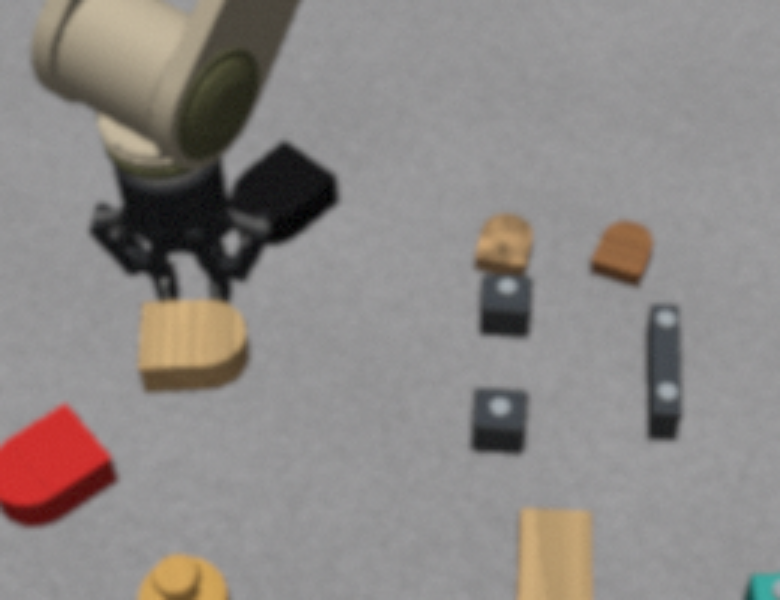

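The crop shows the two fingers on the heel's robot-side face at (195,300), with the heel nearly parallel to the lane. I'll retract, turn and go behind it.

Call:
{"method": "arm_command", "body": {
  "deltas": [
    {"slide":[-1,0,0],"yaw":0,"hand":0.35},
    {"slide":[-1.5,0,-3],"yaw":0,"hand":0.35},
    {"slide":[-1.5,0,-8],"yaw":-0.1,"hand":0.35},
    {"slide":[-1,2,-11],"yaw":-0.28,"hand":0.35},
    {"slide":[0,4,-11],"yaw":-0.46,"hand":0.3},
    {"slide":[1,6.1,-11],"yaw":-0.64,"hand":0.3},
    {"slide":[2,6.1,-11],"yaw":-0.82,"hand":0.3},
    {"slide":[3,6.1,-11],"yaw":-1.0,"hand":0.3},
    {"slide":[4,6.1,-11],"yaw":-1.18,"hand":0.3},
    {"slide":[4.3,6.1,-11],"yaw":-1.36,"hand":0.3},
    {"slide":[4.3,6.1,-11],"yaw":-1.54,"hand":0.3},
    {"slide":[4.3,6.1,-11],"yaw":-1.571,"hand":0.3},
    {"slide":[4.3,6.1,-11],"yaw":-1.571,"hand":0.3}
  ]
}}

```text
clock: 5.48
eef_pos: [0.5361, -0.2504, 0.1223]
eef_rot: [-2.272, -2.17, 0.0]
ft_force: [-0.3, 0.2, 0.1]
finger_gap: 0.0255
```

```bash
python3 - <<'E'
from h import *
from rig import arm
s=arm.observe();print(tojig(s["eef_pos"]),s["eef_pos"],s["ft_force"],s["q"].round(2))
heel(arm,y0=1.5);heel(arm,y0=1.6)
print(go(s,-.30,0,.012,0))
E
```

```text
(np.float64(-0.3017283186718522), np.float64(0.0009809176270546484)) [ 0.53611106 -0.25041008  0.12226541] [-0.27573774  0.21515604  0.05203119] [-0.63  0.56  1.43  0.    1.16 -0.59]
scene 753 o [-0.2342 -0.0016] nose [-0.1945  0.0029] yaw 0.113 off 0.0001 rms 0.87
scene 752 o [-0.2343 -0.0018] nose [-0.1947  0.0038] yaw 0.141 off 0.0002 rms 1.22
(array([ 0.17,  0.1 , 11.03]), np.float64(-0.003))
```

Call:
{"method": "arm_command", "body": {
  "deltas": [
    {"slide":[0,0.1,5],"yaw":0,"hand":0.3},
    {"slide":[0,0.1,9],"yaw":0,"hand":0.3},
    {"slide":[0,0.1,11],"yaw":0,"hand":0.3},
    {"slide":[0,0.1,11],"yaw":0,"hand":0.3},
    {"slide":[0.8,0.1,11],"yaw":0,"hand":0.3},
    {"slide":[1.3,0.1,11],"yaw":0,"hand":0.3},
    {"slide":[1.7,0.1,11],"yaw":0,"hand":0.3},
    {"slide":[2.1,0.1,11],"yaw":0,"hand":0.3},
    {"slide":[2.6,0.1,11],"yaw":0,"hand":0.3},
    {"slide":[3.2,0.1,11],"yaw":0,"hand":0.3},
    {"slide":[3.8,0.1,11],"yaw":0,"hand":0.3},
    {"slide":[4.4,0.1,11],"yaw":0,"hand":0.3},
    {"slide":[5,0.1,11],"yaw":0,"hand":0.3},
    {"slide":[5.6,0.1,11],"yaw":0,"hand":0.3},
    {"slide":[6.2,0.1,11],"yaw":0,"hand":0.3},
    {"slide":[6.8,0.1,11],"yaw":0,"hand":0.3},
    {"slide":[7.4,0.1,11],"yaw":0,"hand":0.3},
    {"slide":[8,0.1,11],"yaw":0,"hand":0.3},
    {"slide":[8,0.1,11],"yaw":0,"hand":0.3}
  ]
}}

```text
clock: 8.05
eef_pos: [0.5408, -0.1699, 0.0122]
eef_rot: [-2.268, -2.173, -0.0]
ft_force: [0.8, -0.0, -0.1]
finger_gap: 0.026
```

```bash
python3 - <<'E'
from h import *
from rig import arm
s=arm.observe();print(tojig(s["eef_pos"]),s["eef_pos"],s["ft_force"])
heel(arm,y0=1.5);heel(arm,y0=1.6)
c=arm.capture("scene");np.savez("s3.npz",**c);cv2.imwrite("pics/s3.png",cv2.resize(c["frame"][140:340,180:440,::-1],None,fx=3,fy=3))
E
```

```text
(np.float64(-0.2211170288439211), np.float64(-0.00024307443282598311)) [ 0.54078274 -0.16992497  0.01218006] [ 0.8433056  -0.00548874 -0.11574324]
scene 782 o [-0.1725 -0.0054] nose [-0.1326 -0.0073] yaw -0.048 off -0.0012 rms 1.1
scene 777 o [-0.1713 -0.0057] nose [-0.1313 -0.0065] yaw -0.019 off -0.0006 rms 1.32
```

View pics/s3.png

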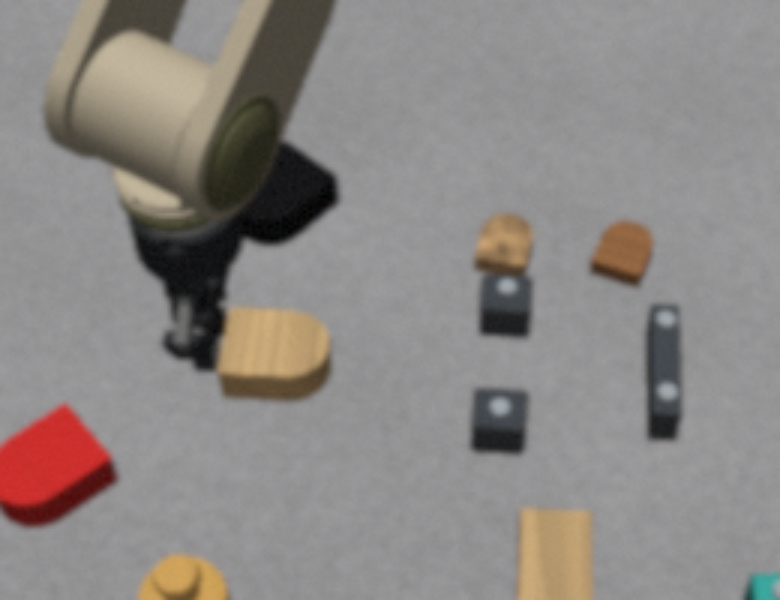

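The heel is flush with the pusher at crop (270,350), yaw about −0.03, y about −5 mm. I'll push on with a small drift towards +y.

Call:
{"method": "arm_command", "body": {
  "deltas": [
    {"slide":[0.6,-0.05,0],"yaw":0,"hand":0.3},
    {"slide":[1.2,-0.1,0],"yaw":0,"hand":0.3},
    {"slide":[1.8,-0.15,0],"yaw":0,"hand":0.3},
    {"slide":[2.4,-0.2,0],"yaw":0,"hand":0.3},
    {"slide":[3,-0.25,0],"yaw":0,"hand":0.3},
    {"slide":[3.6,-0.3,0],"yaw":0,"hand":0.3},
    {"slide":[4.2,-0.35,0],"yaw":0,"hand":0.3},
    {"slide":[4.8,-0.4,0],"yaw":0,"hand":0.3},
    {"slide":[5.4,-0.45,0],"yaw":0,"hand":0.3},
    {"slide":[6,-0.45,0],"yaw":0,"hand":0.3},
    {"slide":[6.6,-0.45,0],"yaw":0,"hand":0.3},
    {"slide":[7.2,-0.45,0],"yaw":0,"hand":0.3},
    {"slide":[7.2,-0.45,0],"yaw":0,"hand":0.3}
  ]
}}

```text
clock: 9.93
eef_pos: [0.5395, -0.098, 0.0123]
eef_rot: [-2.268, -2.174, -0.0]
ft_force: [-0.5, -0.6, -0.0]
finger_gap: 0.0256
```

```bash
python3 - <<'E'
from h import *
from rig import arm
s=arm.observe();print(tojig(s["eef_pos"]),s["eef_pos"],s["ft_force"])
heel(arm,y0=1.5);heel(arm,y0=1.6)
c=arm.capture("scene");np.savez("s4.npz",**c)
P=world(c)
for p,ce in comps(P,.03,.045,(.45,.65,-.2,.25)):
  r=cv2.minAreaRect((p[:,:2]*1000).astype(np.float32));print(ce.round(),np.round(tojig(np.array(r[0])/1000),4),np.round(r[1]),round(r[2],1))
E
```

```text
(np.float64(-0.14926760602362388), np.float64(0.004103057924863681)) [ 0.53951454 -0.09795539  0.01232618] [-0.46994812 -0.58665169 -0.00886508]
scene 772 o [-0.0994 -0.0014] nose [-0.0594 -0.0028] yaw -0.035 off -0.0001 rms 0.74
scene 764 o [-0.0992 -0.0014] nose [-0.0592 -0.0013] yaw 0.002 off -0.0 rms 0.94
[349. 238.] [-0.0004  0.0532] [39. 42.] 88.6
[402. 261.] [0.1211 0.0005] [ 22. 104.] 87.8
[302. 255.] [-0.1007 -0.001 ] [83. 66.] 87.2
[346. 277.] [-0.     -0.0534] [39. 39.] 86.5
```

Measured against the guides in the same image, the heel is centred within 1 mm and parallel within 0.01 rad. I'll push it into the gap.

Call:
{"method": "arm_command", "body": {
  "deltas": [
    {"slide":[0.6,-0.03,0],"yaw":0,"hand":0.3},
    {"slide":[1.2,-0.05,0],"yaw":0,"hand":0.3},
    {"slide":[1.8,-0.1,0],"yaw":0,"hand":0.3},
    {"slide":[2.4,-0.1,0],"yaw":0,"hand":0.3},
    {"slide":[3,-0.1,0],"yaw":0,"hand":0.3},
    {"slide":[3.6,-0.1,0],"yaw":0,"hand":0.3},
    {"slide":[4.2,-0.1,0],"yaw":0,"hand":0.3},
    {"slide":[4.8,-0.1,0],"yaw":0,"hand":0.3},
    {"slide":[5.4,-0.1,0],"yaw":0,"hand":0.3},
    {"slide":[6,-0.1,0],"yaw":0,"hand":0.3},
    {"slide":[6.5,-0.1,0],"yaw":0,"hand":0.3},
    {"slide":[7,-0.1,0],"yaw":0,"hand":0.3},
    {"slide":[7.5,-0.1,0],"yaw":0,"hand":0.3},
    {"slide":[8,-0.1,0],"yaw":0,"hand":0.3},
    {"slide":[8.5,-0.1,0],"yaw":0,"hand":0.3},
    {"slide":[8.5,-0.1,0],"yaw":0,"hand":0.3}
  ]
}}

```text
clock: 12.18
eef_pos: [0.542, -0.013, 0.0122]
eef_rot: [-2.268, -2.173, 0.0]
ft_force: [-0.5, -0.3, -0.3]
finger_gap: 0.0256
```

```bash
python3 - <<'E'
from h import *
from rig import arm
s=arm.observe();print(tojig(s["eef_pos"]),s["eef_pos"],s["ft_force"])
heel(arm,y0=1.5);heel(arm,y0=1.6)
c=arm.capture("scene");np.savez("s5.npz",**c);cv2.imwrite("pics/s5.png",cv2.resize(c["frame"][190:310,280:440,::-1],None,fx=5,fy=5))
E
```

```text
(np.float64(-0.06424876279132448), np.float64(0.00524945043619196)) [ 0.54200658 -0.01296535  0.012194  ] [-0.51739642 -0.33925316 -0.25577202]
scene 777 o [-0.0148  0.001 ] nose [0.0246 0.0077] yaw 0.17 off -0.0019 rms 3.4
scene 780 o [-0.0145 -0.0014] nose [ 0.0255 -0.0004] yaw 0.024 off -0.0001 rms 2.86
```

View pics/s5.png

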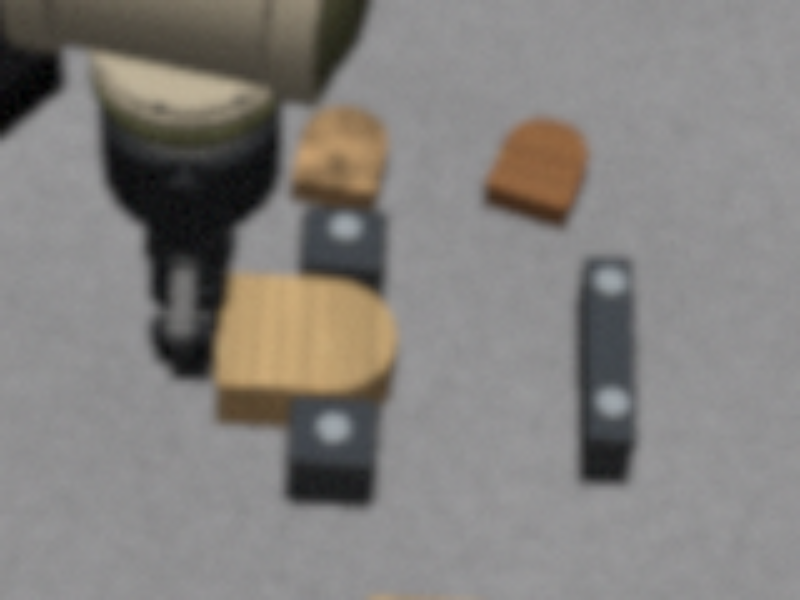

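The heel is in the gap: back still outside, nose at crop (395,340), centred between the guides. I'll back off, narrow the fingers, recentre them and raise them slightly so they clear the guides, then push on.

Call:
{"method": "arm_command", "body": {
  "deltas": [
    {"slide":[-1,0,0],"yaw":0,"hand":0.3},
    {"slide":[-1.2,0.5,-0.7],"yaw":0,"hand":0.12},
    {"slide":[-1.2,0.5,-0.7],"yaw":0,"hand":0.12},
    {"slide":[-1.2,0.5,-0.7],"yaw":0,"hand":0.12},
    {"slide":[-0.5,0.5,-0.7],"yaw":0,"hand":0.12},
    {"slide":[0,0.5,-0.7],"yaw":0,"hand":0.12},
    {"slide":[0.5,0.5,-0.7],"yaw":0,"hand":0.12},
    {"slide":[1,0.5,-0.7],"yaw":0,"hand":0.12},
    {"slide":[1.5,0.5,-0.7],"yaw":0,"hand":0.12},
    {"slide":[2,0.5,-0.7],"yaw":0,"hand":0.12},
    {"slide":[2.5,0.5,-0.7],"yaw":0,"hand":0.12},
    {"slide":[3,0.5,-0.7],"yaw":0,"hand":0.12},
    {"slide":[3.5,0.5,-0.7],"yaw":0,"hand":0.12},
    {"slide":[4,0.5,-0.7],"yaw":0,"hand":0.12},
    {"slide":[4.5,0.5,-0.7],"yaw":0,"hand":0.12},
    {"slide":[5,0.5,-0.7],"yaw":0,"hand":0.12},
    {"slide":[5,0.5,-0.7],"yaw":0,"hand":0.12}
  ]
}}

```text
clock: 14.55
eef_pos: [0.5493, 0.0367, 0.0193]
eef_rot: [-2.268, -2.174, -0.0]
ft_force: [0.6, -0.6, 0.4]
finger_gap: 0.0102
```

```bash
python3 - <<'E'
from h import *
from rig import arm
s=arm.observe();print(tojig(s["eef_pos"]),s["eef_pos"],s["ft_force"],s["finger_gap"])
heel(arm,y0=1.5);heel(arm,y0=1.6)
E
```

```text
(np.float64(-0.014348688494812837), np.float64(0.0001355925245862889)) [0.54925065 0.03667025 0.01929964] [ 0.59541255 -0.62802093  0.36268694] 0.010154434204528955
scene 764 o [ 0.0347 -0.0006] nose [ 0.0743 -0.0062] yaw -0.142 off -0.0006 rms 2.78
scene 758 o [ 0.0349 -0.0001] nose [ 0.0746 -0.0048] yaw -0.119 off -0.0001 rms 2.84
```

Call:
{"method": "arm_command", "body": {
  "deltas": [
    {"slide":[0.5,0,0],"yaw":0,"hand":0.12},
    {"slide":[1,0,0],"yaw":0,"hand":0.12},
    {"slide":[1.5,0,0],"yaw":0,"hand":0.12},
    {"slide":[2,0,0],"yaw":0,"hand":0.12},
    {"slide":[2.4,0,0],"yaw":0,"hand":0.12},
    {"slide":[2.8,0,0],"yaw":0,"hand":0.12},
    {"slide":[3.1,0,0],"yaw":0,"hand":0.12},
    {"slide":[3.3,0,0],"yaw":0,"hand":0.12},
    {"slide":[3.4,0,0],"yaw":0,"hand":0.12},
    {"slide":[3.4,0,0],"yaw":0,"hand":0.12}
  ]
}}

```text
clock: 16.0
eef_pos: [0.5507, 0.0704, 0.0192]
eef_rot: [-2.269, -2.173, -0.0]
ft_force: [0.2, 0.6, -0.1]
finger_gap: 0.0101
```

```bash
python3 - <<'E'
from h import *
from rig import arm
s=arm.observe();print(tojig(s["eef_pos"]),s["eef_pos"],s["ft_force"],s["finger_gap"])
heel(arm,y0=1.5);heel(arm,y0=1.6)
c=arm.capture("scene");np.savez("s6.npz",**c);cv2.imwrite("pics/s6.png",cv2.resize(c["frame"][190:310,280:440,::-1],None,fx=5,fy=5))
E
```

```text
(np.float64(0.01936537607532494), np.float64(0.000153693513198328)) [0.55067496 0.07035422 0.01924523] [ 0.18197907  0.57312355 -0.09322337] 0.010059964073673376
scene 738 o [ 0.0691 -0.0006] nose [ 0.1091 -0.0002] yaw 0.01 off 0.0 rms 1.66
scene 732 o [ 0.0698 -0.0004] nose [ 0.1098 -0.    ] yaw 0.01 off 0.0004 rms 1.38
```

View pics/s6.png

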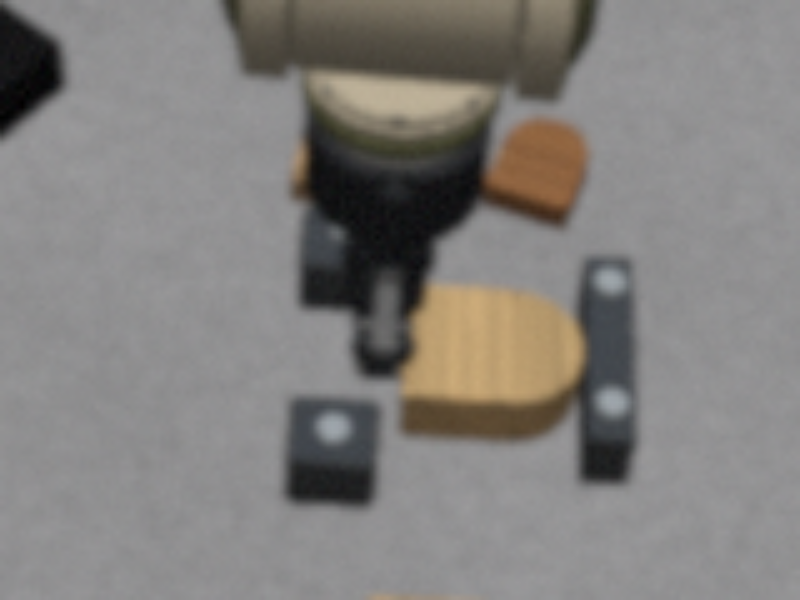

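The nose is about at the stop, at crop (585,350), but the force is still near zero. I'll make small final nudges.

Call:
{"method": "arm_command", "body": {
  "deltas": [
    {"slide":[0.05,0,0],"yaw":0,"hand":0.12},
    {"slide":[0.1,0,0],"yaw":0,"hand":0.12},
    {"slide":[0.1,0,0],"yaw":0,"hand":0.12}
  ]
}}

```text
clock: 16.62
eef_pos: [0.5509, 0.0706, 0.0193]
eef_rot: [2.268, 2.173, -0.001]
ft_force: [0.1, -5.3, 0.8]
finger_gap: 0.01
```

The tool stalled with 5.3 N reaction, so the nose is on the stop. Retracting straight back and up.

Call:
{"method": "arm_command", "body": {
  "deltas": [
    {"slide":[0,0,0],"yaw":0,"hand":0.12},
    {"slide":[-0.5,0,0],"yaw":0,"hand":0.12},
    {"slide":[-2,0,0],"yaw":0,"hand":0.12},
    {"slide":[-4,0,-2],"yaw":0,"hand":0.12},
    {"slide":[-7,0,-6],"yaw":0,"hand":0.12},
    {"slide":[-11,0,-10],"yaw":0,"hand":0.12},
    {"slide":[-16,0,-14],"yaw":0,"hand":0.12},
    {"slide":[-20,0,-14],"yaw":0,"hand":0.12},
    {"slide":[-20,0,-14],"yaw":0,"hand":0.12},
    {"slide":[-20,0,-14],"yaw":0,"hand":0.12}
  ]
}}

```text
clock: 17.88
eef_pos: [0.5418, -0.1284, 0.1589]
eef_rot: [-2.268, -2.172, 0.0]
ft_force: [0.5, 0.1, -0.0]
finger_gap: 0.01
```

```bash
python3 - <<'E'
from h import *
from rig import arm
s=arm.observe();print(s["eef_pos"],s["ft_force"],abs(s["qvel"]).max(),s["clock"])
heel(arm)
c=arm.capture("scene");P=world(c)
for p,ce in comps(P,.012,.06,(.35,.72,-.0,.25)):
  r=cv2.minAreaRect((p[:,:2]*1000).astype(np.float32));print(ce.round(),np.round(r[0],1))
cv2.imwrite("pics/s7.png",cv2.resize(c["frame"][190:310,280:440,::-1],None,fx=5,fy=5))
E
```

```text
[ 0.54182596 -0.12840537  0.15892491] [ 0.46045969  0.10251437 -0.00120843] 0.025185180090430696 17.875
top 582 o [0.0698 0.0004] nose [ 1.098e-01 -1.000e-04] yaw -0.011 off 0.0007 rms 0.67
scene 776 o [ 0.0697 -0.0008] nose [ 1.097e-01 -1.000e-04] yaw 0.017 off 0.0001 rms 0.91
[348. 220.] [427.7  53. ]
[388. 223.] [431.7 148.4]
[349. 240.] [497.4  52.6]
[385. 262.] [554.4 131.8]
[346. 279.] [604.6  49. ]
[365. 318.] [699.8  88.2]
```

View pics/s7.png

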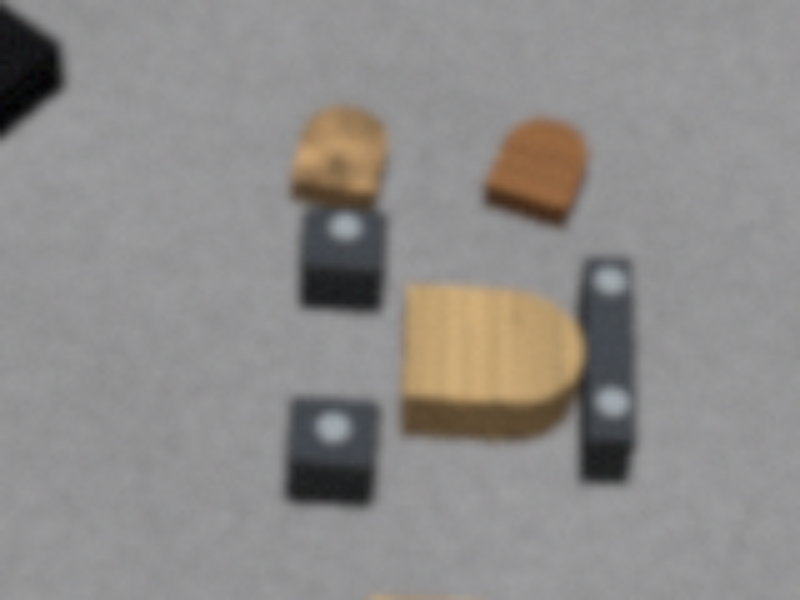

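The heel's nose is against the stop at (585,350), centred, and the robot is clear. Handing in.

```bash
python3 -c "
from rig import arm
print(arm.hand_in())"
```

```text
the job is handed in; nothing more can be done
None
```

The heel block is through the gap with its nose against the steel back stop, and I've handed the job in; no verdict came back. I squared and centred it by pushing its robot-side face with two spread fingers. Then I pushed on its back face into the gap, narrowed the fingers so they cleared the guides, and pushed on to the stop.

**Last checks:**
- **Position:** both cameras put the nose at x = 0.110 m, against the stop face at 0.110 m. The block is within 1 mm of the lane's middle and its yaw within 0.02 rad. Contact with the stop showed as a stall with 5.3 N reaction.
- **Robot:** the arm is retracted, 16 cm above the bench, touching nothing. The clock stood at about 18 s.
- **Other things on the bench:** both lifts measured within 1 mm of where they started. The offcut's reading changed from 690 to 700 mm, most likely because I used a larger crop box the second time (it was cut off at 700 mm). The arm never went near it, but I didn't re-measure it on equal terms. I didn't re-measure the last, glue jar, pot, hammer or weight, which were all away from the pushing path.
- **Weak readings:** yaw readings while the block was in the gap were noisy (fit error about 3 mm), so I relied on the pictures there.

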